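# Find the release groove of a sample case by feel and pop its lid

## Task

Unlatch the blood-sample transport case with a fingertip: put it on the grey front edge close to its yellow end and slide it along the edge towards the blue end until you find the groove hidden in it, then press the catch inside the groove all the way down so that the lid pops ajar, and take the hand away. Only touch and press: keep off the lid, and leave the tube rack, the bottle and the jar where they are.

Things in the scene. Friction and masses are not known exactly. Their poses are not given: they have to be found in the camera images.
- case: White transport case fixed to the bench. Origin on the bench (z = 0) straight below the middle of its front edge; x points from the front edge back to the lid, y along the edge to its yellow end, z up. The front edge is a rigid, level grey rim: x -22 to 22 mm, y -180 to 180 mm, top 85 mm above the bench. Equally high end blocks 25 mm long close it: yellow at +y, blue at -y.
- edge_start (a point): Point on the middle line of the rim's top, 30 mm from the yellow end block, at (0, 150, 85) mm in the case frame: a good place to start the sweep. The one groove in the rim is 50 mm long (along y) and open over the rim's full 44 mm depth; its middle lies anywhere from y = -75 to 25 mm in the case frame. It is not reported: find it by touch or by eye.
- catch (a joint): How far the catch is pressed down (m): 0 up, 0.008 fully down. The catch is a level grey plate that forms the floor of the groove, 50 mm (y) x 42 mm (x), its top 10 mm below the rim's top when up. It takes about 4 to 6 N to move, does not spring back and stays where it is left; fully down it meets a hard stop.
- lid: Clear lid with a blue frame, 170 x 406 mm, closed at the start, its top level with the rim; its front edge lies 27 mm behind the rim's middle line. Origin on its hinge at the back of the case, x pointing back. Linked to the catch: its front rises as the catch goes down, by 0.12 rad (20 mm) when the catch is fully down.
- rack: Loose white rack of red-capped tubes, 170 x 64 mm, 105 mm tall, long side along its x. Origin: centre of its underside. Stands beside the case; a bystander.
- bottle: Loose white bottle with a black cap, diameter 68 mm, 170 mm tall. Origin: centre of its underside. Stands beside the case; a bystander.
- jar: Loose specimen jar with a red cap, diameter 44 mm, 55 mm tall. Origin: centre of its underside. Stands in front of the case; a bystander.

How it is judged:
By the outcome, as a careful person would: the job done as asked, in the order asked, and still so for the second after the job is handed in, with the robot touching nothing.
It also fails if it takes over 64 s, if anything falls off the work surface, if the arm or the gripper's body presses on something with over 40 N, if the wrist force passes 120 N, or if a joint passes its speed limit or range.

## Robot

A 6-joint arm with a two-finger parallel gripper is mounted at the origin on the work surface. World frame = base frame: x ahead of the robot, y to its left, z up, the work surface at z = 0. Lengths are in m, angles in degrees, forces in N, time in s.
With the tool pointing down it reaches from about 0.375 to 0.9 m from the base axis. Payload 3.1 kg.
Tool frame: the origin (TCP) lies at the very end of the fingers, on their centre line; the grasp point (between the pads) lies 19 mm behind it; z points along the fingers, y is the line along which they close (so a half turn about z gives the same grasp; the last joint's range is limited). The gripper opens to 87 mm and grips with 3 to 60 N. Pads are 19 mm wide; open, the fingers measure 117 mm over their backs; the gripper's body (75 mm by 190 mm) begins 51 mm behind the grasp point.
Start: joints at [-10.227, 30.224, 82.088, -0, 67.689, -10.227], TCP at [0.625, 0, 0.201] pointing down, gripper open.
Joint ranges: [-176.69, 176.69], [-43.24, 126.21], [12.49, 139.97], [-82, 262], [0, 151.66], [-163.58, 163.58]. Speed limits (degrees/s): [159.86, 159.86, 180, 180, 180, 180].

## Interface

Orientations are given as a 3x3 rotation matrix whose columns are the frame's x, y, z axes.
In Python, from rig import bot gives the robot as it stands.
- The arm moves only by the tool move_arm, never from a script. Its argument "increments" is a list of rows, each an object with "xyz": the shift along the tool's x, y, z in mm, a list of three; "roll": the turn about the tool's z in rad; "grip": the opening in per cent of the stroke, from 0 (shut) to 100 (fully open). A call has 1 to 5 rows; each row shifts and turns the commanded pose from where the row before left it, along the tool's axes as they then stand; what a row does not reach is not made up. A row lasts 1/12 s, in which the tool goes at most 41.7 mm and 7.16 degrees, less where a joint would pass 70% of its speed; a pose out of reach is approached as far as the arm can. A call is refused whole if a number of a shift passes 41.7 or a number of a turn 0.125, either way. A call with a gripper value outside its range is refused whole. The fingers move at their own pace and stop on an object; the grip force is fixed at half the most. Time passes only in rows, so rows that do not move let the fingers close. It gives the time, the measured TCP pose, the force, the opening and the grip force at its end, in the units of the state.
- bot.read_state(): the state, without advancing time (a new reading comes with each control period).
- bot.capture(name): name is "scene" or "side" or "wrist"; returns (picture, depth): 420x560x3 uint8, red, green, blue; 420x560 float32, m along the optical axis (not along the pixel's ray), 0 where there is no reading.
- bot.camera_model(name): a dict with "intrinsics" (3x3 intrinsics, pixels), "rvec" (rotation vector, rad) and "tvec" (3), from world to camera coordinates, as OpenCV has them; the wrist camera has in their place "tool_from_camera" (4x4, takes a point from camera to tool coordinates, whose origin is the TCP and whose axes are the flange's). Camera axes: x right, y down, z forward; pixel columns grow to the right and rows downward; lengths in m; the calibration is good to about 2 mm. A picture is of the moment at which its call begins: read the wrist's pose just before it. camera_model takes no time and is no camera call.
- bot.hand_in(): hands the job in; it is judged then, once.
Trained networks look in the newest picture that a camera, given by its name, has taken for a name from the list of things; names that differ only in an ending like _2 or _b are one class to them, and where a whole thing is asked for, a point or a joint stands for the part that bears it (a point fixed in the world has none). Each returns a list of dicts, best first, with "conf" (0 to 1); they miss things now and then, are a little off and sometimes report something else, mostly with a low value. They report only what shows in the picture. A call takes as long as a camera call.
- bot.spot_in(label, camera): "at" ([x, y, z] in m, in the coordinates of the camera as it stood for that picture, good to about 4 mm: the middle of the surface that is visible of it).
- bot.trace(label, camera): "mask" (420x560 bool, what is visible of it).
The state is a dict: "time_s": time; "joint_positions": joint angles; "qvel": joint speeds; "tau": joint torques, N m; "position": TCP position; "tcp_rot": TCP orientation; "force": force on the tool from outside, world axes, zero at the start; "moment": the same for the moment, N m; "opening": opening from 0.0 (shut) to 1.0 (fully open); "grasp_force": force on a finger pad.
Only numpy, scipy, OpenCV 4.12 (cv2) and the standard library are available. Lean on these libraries where they do the work, as an engineer would, in place of code of your own. Each camera call takes 0.05 s, during which the arm holds its last target. There are 200 camera calls.

## Working session

There is one attempt and no reset: what is moved stays moved. The work goes in short steps, Python scripts to look and compute and a tool call to move; the robot and the scene stay as the last step left them, time stands still between calls to the robot, and variables do not carry over. Pictures are saved under pics/ and viewed, at most 10 in all, crops included, and the job is handed in when it is done.

Besides the shell and the picture viewer there is one more tool, called after "Call:" in YAML: its name, and indented under it one key for each argument. move_arm: Moves the arm, as the interface text tells. Its arguments: {"type":"object","properties":{"increments":{"type":"array"}},"required":["increments"]}

```bash
mkdir -p pics; cat > h.py <<'E'
import numpy as np, cv2
from rig import bot
def w(cam,p):
    m=bot.camera_model(cam); R=cv2.Rodrigues(np.array(m["rvec"]))[0]
    return R.T@(np.array(p).reshape(-1)-np.array(m["tvec"]).reshape(-1))
def cloud(cam,d):
    m=bot.camera_model(cam);K=np.array(m["intrinsics"]);R=cv2.Rodrigues(np.array(m["rvec"]))[0]
    v,u=np.mgrid[:420,:560]
    P=np.stack([(u-K[0,2])/K[0,0]*d,(v-K[1,2])/K[1,1]*d,d],-1)
    return (P-np.array(m["tvec"]).reshape(-1))@R
E
python3 - <<'E'
from h import *
for c in ("scene","side"):
    im,d=bot.capture(c); cv2.imwrite(f"pics/{c}.png",im[...,::-1]); np.save(f"{c}.npy",d); np.save(f"{c}_im.npy",im)
    for l in ("case","edge_start","catch","lid","rack","bottle","jar"):
        print(c,l,[(np.round(w(c,r["at"]),3),round(r["conf"],2)) for r in bot.spot_in(l,c)[:2]])
s=bot.read_state();print(s["time_s"],s["tcp_rot"],s["force"])
E
```

```text
scene case [(array([0.654, 0.049, 0.081]), 0.61)]
scene edge_start [(array([0.659, 0.048, 0.089]), 0.72), (array([ 0.617, -0.35 ,  0.067]), 0.4)]
scene catch [(array([ 0.536, -0.091,  0.079]), 0.66)]
scene lid [(array([0.654, 0.017, 0.085]), 0.84)]
scene rack [(array([ 0.618, -0.351,  0.069]), 0.79)]
scene bottle [(array([0.653, 0.047, 0.081]), 0.75), (array([0.652, 0.324, 0.105]), 0.63)]
scene jar [(array([0.437, 0.08 , 0.044]), 0.85), (array([0.649, 0.325, 0.104]), 0.19)]
side case [(array([ 0.588, -0.088,  0.084]), 0.67)]
side edge_start [(array([ 0.597, -0.083,  0.081]), 0.94)]
side catch [(array([ 0.535, -0.083,  0.073]), 0.67)]
side lid [(array([ 0.642, -0.07 ,  0.083]), 0.67)]
side rack [(array([ 0.569, -0.376,  0.065]), 0.88)]
side bottle [(array([0.617, 0.287, 0.091]), 0.95)]
side jar [(array([0.424, 0.058, 0.044]), 0.66), (array([ 0.598, -0.083,  0.081]), 0.55)]
0.8 [[ 3.75757157e-05  9.99999999e-01  7.94758619e-06]
 [ 9.99999998e-01 -3.75753866e-05 -4.14054096e-05]
 [-4.14051109e-05  7.94914202e-06 -9.99999999e-01]] [-0.54055178  0.1587561   0.54219376]
```

View pics/scene.png

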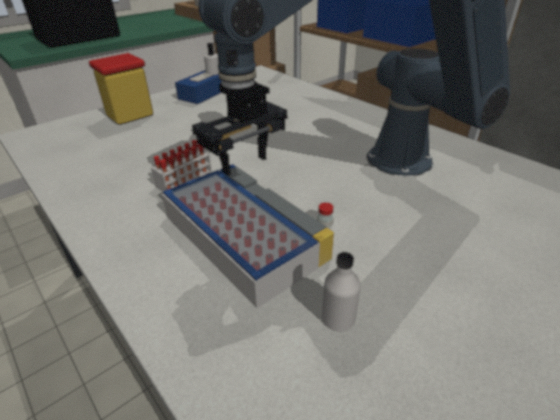

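View pics/side.png

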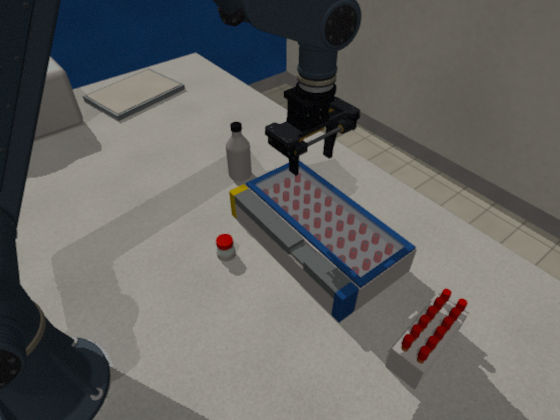

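The side view shows the rim running from the yellow block (238,200) to the blue one (344,300), with the groove seemingly around (300,250)–(325,268). The jar is in front at (225,247) and the bottle is past the yellow end. Next I'll get the case pose from the colours and depth.

```bash
python3 - <<'E'
from h import *
im=np.load("side_im.npy");d=np.load("side.npy");P=cloud("side",d)
hsv=cv2.cvtColor(im,cv2.COLOR_RGB2HSV)
z=P[...,2]; top=(z>.079)&(z<.091)&(d>0)
x,y=P[...,0],P[...,1]
box=(x>.4)&(x<.7)&(abs(y)<.33)
for n,m in (("yel",(hsv[...,0]>18)&(hsv[...,0]<35)&(hsv[...,1]>150)),("blue",(hsv[...,0]>100)&(hsv[...,0]<130)&(hsv[...,1]>120)&(np.mgrid[:420,:560][0]>275)&(np.mgrid[:420,:560][1]<360))):
    q=P[m&top&box]; print(n,len(q),np.round(np.median(q,0),4),np.round(np.percentile(q,[3,97],0),4))
# rim: grey top
g=(hsv[...,1]<60)&(im.max(-1)<150)&box&(z>.06)&(z<.095)
vv,uu=np.nonzero(g); k=(uu>230)&(uu<365)&(vv>185)&(vv<310)
q=P[vv[k],uu[k]]; print(len(q))
h=q[:,2]>.081; r=cv2.minAreaRect((q[h,:2]*1000).astype(np.float32)); print(r)
for a in np.arange(-.26,.22,.01):
    s=q[(q[:,1]>=a)&(q[:,1]<a+.01)]
    if len(s): print(round(a,2),len(s),np.round([np.median(s[:,2]),*np.percentile(s[:,0],[5,95])],4))
c=cv2.resize(im[170:330,210:380],None,fx=4.5,fy=3.7,interpolation=cv2.INTER_CUBIC); cv2.imwrite("pics/crop.png",cv2.convertScaleAbs(c[:590,:790,::-1],alpha=1.5))
E
```

```text
yel 102 [0.5375 0.1664 0.0847] [[0.5167 0.1566 0.0816]
 [0.5596 0.1775 0.0866]]
blue 319 [ 0.5361 -0.2181  0.0844] [[ 0.5104 -0.2307  0.0798]
 [ 0.5701 -0.2021  0.0868]]
6154
((606.5972290039062, -37.51318359375), (385.69915771484375, 188.3465118408203), 89.26504516601562)
-0.24 33 [0.0698 0.553  0.5719]
-0.23 17 [0.0774 0.5558 0.5697]
-0.22 14 [0.083  0.5541 0.5894]
-0.21 106 [0.0845 0.5113 0.5934]
-0.2 151 [0.0841 0.5107 0.5969]
-0.19 184 [0.0841 0.5113 0.6106]
-0.18 201 [0.0841 0.5117 0.6241]
-0.17 177 [0.084  0.5117 0.6255]
-0.16 178 [0.0843 0.512  0.6357]
-0.15 223 [0.084  0.5123 0.6513]
-0.14 242 [0.0839 0.5124 0.6624]
-0.13 172 [0.084  0.5128 0.6612]
-0.12 194 [0.0836 0.5132 0.6784]
-0.11 209 [0.0835 0.5163 0.691 ]
-0.1 237 [0.0825 0.5164 0.6902]
-0.09 172 [0.0763 0.5156 0.6911]
-0.08 189 [0.0819 0.5155 0.678 ]
-0.07 268 [0.0826 0.516  0.6868]
-0.06 230 [0.0837 0.5144 0.6905]
-0.05 159 [0.0836 0.5141 0.6708]
-0.04 181 [0.0839 0.5148 0.6789]
-0.03 224 [0.0841 0.5147 0.69  ]
-0.02 189 [0.0837 0.5151 0.6916]
-0.01 138 [0.0837 0.5147 0.6693]
0.0 176 [0.0839 0.5153 0.6797]
0.01 212 [0.0838 0.5156 0.6905]
0.02 170 [0.0839 0.5152 0.6926]
0.03 136 [0.084  0.5158 0.6739]
0.04 169 [0.0837 0.5156 0.6842]
0.05 197 [0.084  0.5159 0.6882]
0.06 138 [0.0838 0.5157 0.6694]
0.07 122 [0.0841 0.516  0.6694]
0.08 132 [0.0838 0.516  0.6524]
0.09 140 [0.0839 0.5167 0.6437]
0.1 106 [0.0844 0.5164 0.6294]
0.11 87 [0.0837 0.5167 0.6104]
0.12 96 [0.0839 0.5167 0.6104]
0.13 86 [0.0843 0.5173 0.6001]
0.14 68 [0.0839 0.5173 0.5873]
0.15 27 [0.084  0.5182 0.5648]
0.16 3 [0.0785 0.5669 0.568 ]
0.17 1 [0.0781 0.5677 0.5677]
```

View pics/crop.png

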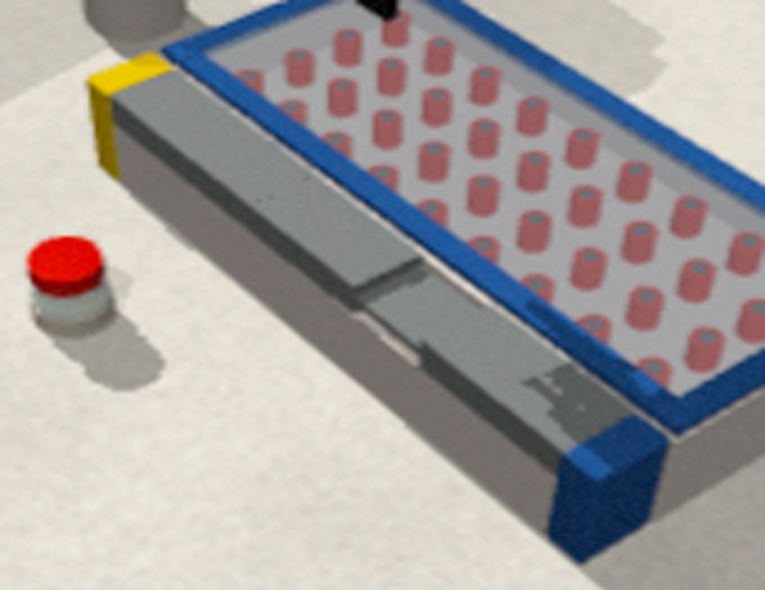

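The groove shows at crop (355–425, 262–340), which is about world y -0.11 to -0.06. The case centre is near (0.5365, -0.0255), with a yaw of about -0.015 rad. I'll shut the fingers and go above edge_start at about (0.537, 0.124).

Call:
move_arm:
  increments:
    - {"xyz": [25, -18, 0], "roll": 0, "grip": 0}
    - {"xyz": [25, -18, 0], "roll": 0, "grip": 0}
    - {"xyz": [25, -18, 0], "roll": 0, "grip": 0}
    - {"xyz": [25, -18, 0], "roll": 0, "grip": 0}
    - {"xyz": [25, -17, 0], "roll": 0, "grip": 0}

```text
time_s: 1.22
position: [0.5349, 0.1259, 0.2009]
tcp_rot: [[0.001, 1.0, -0.0], [1.0, -0.001, 0.0], [0.0, -0.0, -1.0]]
force: [0.3, 1.1, 0.3]
opening: 0.709
grasp_force: 0.0
```

Call:
move_arm:
  increments:
    - {"xyz": [0, 0, 25], "roll": 0, "grip": 0}
    - {"xyz": [0, 0, 25], "roll": 0, "grip": 0}
    - {"xyz": [0, 0, 25], "roll": 0, "grip": 0}
    - {"xyz": [0, 0, 15], "roll": 0, "grip": 0}
    - {"xyz": [0, 0, 5], "roll": 0, "grip": 0}

```text
time_s: 1.63
position: [0.5341, 0.1251, 0.1035]
tcp_rot: [[-0.0, 1.0, -0.005], [1.0, 0.0, -0.0], [-0.0, -0.005, -1.0]]
force: [-0.4, 0.5, 0.4]
opening: 0.329
grasp_force: 0.0
```

Call:
move_arm:
  increments:
    - {"xyz": [0, 2, 0], "roll": 0.015, "grip": 0}
    - {"xyz": [0, 0, 0], "roll": 0, "grip": 0}
    - {"xyz": [0, 0, 0], "roll": 0, "grip": 0}
    - {"xyz": [0, 0, 0], "roll": 0, "grip": 0}
    - {"xyz": [0, 0, 5], "roll": 0, "grip": 0}

```text
time_s: 2.05
position: [0.5396, 0.1251, 0.1026]
tcp_rot: [[0.015, 1.0, 0.004], [1.0, -0.015, 0.0], [0.0, 0.004, -1.0]]
force: [-0.1, 0.0, -0.6]
opening: 0.022
grasp_force: 0.0
```

```bash
python3 - <<'E'
from h import *
im,d=bot.capture("side"); cv2.imwrite("pics/s2.png",cv2.convertScaleAbs(cv2.resize(im[130:330,180:400],None,fx=3,fy=3,interpolation=cv2.INTER_CUBIC)[...,::-1],alpha=1.4))
s=bot.read_state();print(s["position"],s["force"],s["opening"],s["time_s"])
E
```

```text
[0.5383604  0.12500407 0.10102364] [-0.52997707 -0.38808353 -0.01355166] 0.011985445173321072 2.1
```

View pics/s2.png

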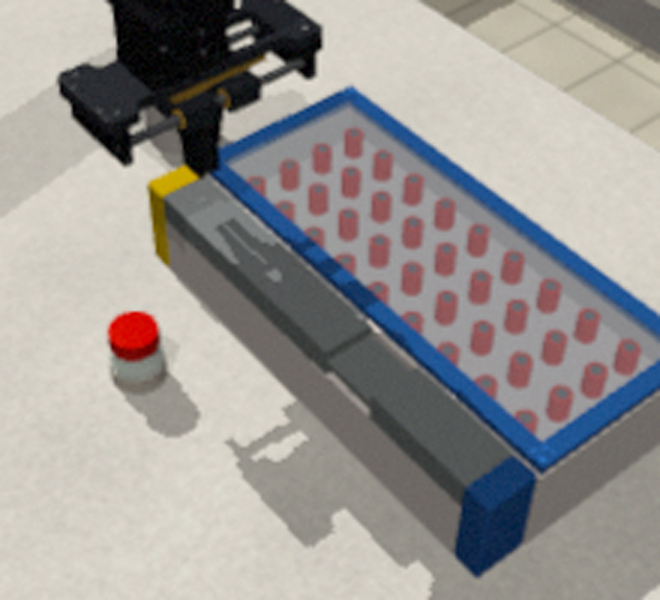

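The shut fingers hang over the yellow end of the rim at (203,150), clear of the lid. I'll lower them gently.

Call:
move_arm:
  increments:
    - {"xyz": [0, -1, 5], "roll": 0, "grip": 0}
    - {"xyz": [0, 0, 4], "roll": 0, "grip": 0}
    - {"xyz": [0, 0, 2], "roll": 0, "grip": 0}
    - {"xyz": [0, 0, 1], "roll": 0, "grip": 0}
    - {"xyz": [0, 0, 1], "roll": 0, "grip": 0}

```text
time_s: 2.52
position: [0.5368, 0.125, 0.0875]
tcp_rot: [[0.015, 1.0, -0.0], [1.0, -0.015, -0.0], [-0.0, -0.0, -1.0]]
force: [-0.6, -1.2, -0.0]
opening: 0.003
grasp_force: 0.0
```

Call:
move_arm:
  increments:
    - {"xyz": [0, 0, 0], "roll": 0, "grip": 0}
    - {"xyz": [0, 0, 0.5], "roll": 0, "grip": 0}
    - {"xyz": [0, 0, 0.5], "roll": 0, "grip": 0}
    - {"xyz": [0, 0, 0], "roll": 0, "grip": 0}
    - {"xyz": [0, 0, 0], "roll": 0, "grip": 0}

```text
time_s: 2.93
position: [0.537, 0.125, 0.0869]
tcp_rot: [[0.015, 1.0, 0.0], [1.0, -0.015, 0.0], [0.0, 0.0, -1.0]]
force: [-0.5, 1.0, 0.6]
opening: 0.01
grasp_force: 0.0
```

Call:
move_arm:
  increments:
    - {"xyz": [0, 0, 0.5], "roll": 0, "grip": 0}
    - {"xyz": [0, 0, 0.5], "roll": 0, "grip": 0}
    - {"xyz": [0, 0, 0.5], "roll": 0, "grip": 0}
    - {"xyz": [0, 0, 0], "roll": 0, "grip": 0}
    - {"xyz": [0, 0, 0], "roll": 0, "grip": 0}

```text
time_s: 3.35
position: [0.5369, 0.1251, 0.0853]
tcp_rot: [[0.015, 1.0, -0.0], [1.0, -0.015, 0.0], [0.0, -0.0, -1.0]]
force: [-0.3, 0.6, 0.6]
opening: 0.006
grasp_force: 0.0
```

Call:
move_arm:
  increments:
    - {"xyz": [0, 0, 0.4], "roll": 0, "grip": 0}
    - {"xyz": [0, 0, 0.3], "roll": 0, "grip": 0}
    - {"xyz": [0, 0, 0], "roll": 0, "grip": 0}
    - {"xyz": [0, 0, 0], "roll": 0, "grip": 0}

```text
time_s: 3.68
position: [0.537, 0.1251, 0.0846]
tcp_rot: [[0.015, 1.0, -0.0], [1.0, -0.015, 0.0], [0.0, -0.0, -1.0]]
force: [-0.1, 0.7, -0.3]
opening: 0.004
grasp_force: 0.0
```

Call:
move_arm:
  increments:
    - {"xyz": [0, 0, 0.3], "roll": 0, "grip": 0}
    - {"xyz": [0, 0, 0.3], "roll": 0, "grip": 0}
    - {"xyz": [0, 0, 0], "roll": 0, "grip": 0}
    - {"xyz": [0, 0, 0], "roll": 0, "grip": 0}

```text
time_s: 4.02
position: [0.537, 0.125, 0.084]
tcp_rot: [[0.015, 1.0, -0.0], [1.0, -0.015, -0.0], [-0.0, -0.0, -1.0]]
force: [0.6, -0.2, -0.3]
opening: 0.009
grasp_force: 0.0
```

Call:
move_arm:
  increments:
    - {"xyz": [0, 0, 0.3], "roll": 0, "grip": 0}
    - {"xyz": [0, 0, 0.3], "roll": 0, "grip": 0}
    - {"xyz": [0, 0, 0], "roll": 0, "grip": 0}
    - {"xyz": [0, 0, 0], "roll": 0, "grip": 0}

```text
time_s: 4.35
position: [0.537, 0.1251, 0.0834]
tcp_rot: [[0.015, 1.0, -0.0], [1.0, -0.015, 0.0], [0.0, -0.0, -1.0]]
force: [-0.0, -0.1, -0.1]
opening: 0.009
grasp_force: 0.0
```

Call:
move_arm:
  increments:
    - {"xyz": [0, 0, 0.3], "roll": 0, "grip": 0}
    - {"xyz": [0, 0, 0.3], "roll": 0, "grip": 0}
    - {"xyz": [0, 0, 0.3], "roll": 0, "grip": 0}
    - {"xyz": [0, 0, 0], "roll": 0, "grip": 0}

```text
time_s: 4.68
position: [0.5369, 0.1251, 0.0825]
tcp_rot: [[0.015, 1.0, -0.0], [1.0, -0.015, 0.0], [0.0, -0.0, -1.0]]
force: [0.0, 1.2, -0.1]
opening: 0.002
grasp_force: 0.0
```

```bash
python3 - <<'E'
from h import *
im,d=bot.capture("side"); cv2.imwrite("pics/s3.png",cv2.convertScaleAbs(cv2.resize(im[150:270,210:330],None,fx=5,fy=5,interpolation=cv2.INTER_CUBIC)[...,::-1],alpha=1.6))
s=bot.read_state();print(s["position"],s["force"],s["moment"],s["time_s"])
E
```

```text
[0.5369357  0.12504687 0.08250899] [-0.03496799 -0.29685415 -0.1369071 ] [-0.02804603 -0.06013023 -0.01555074] 4.7333
```

View pics/s3.png

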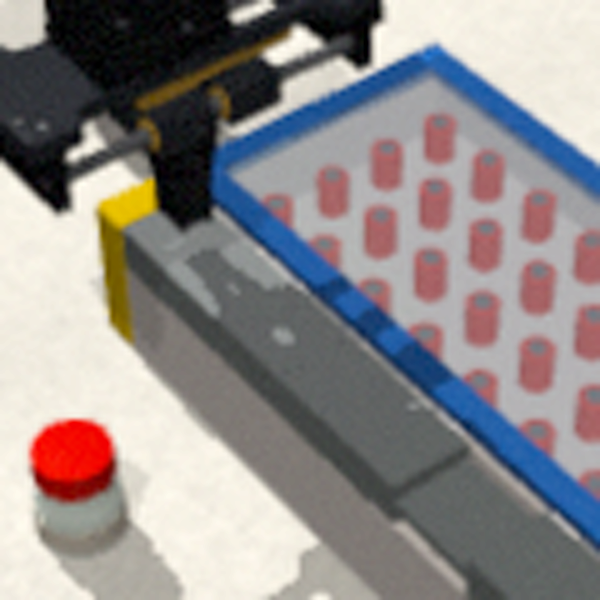

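The finger meets the rim at about (185,225), so it is at or just above contact. I'll continue down.

Call:
move_arm:
  increments:
    - {"xyz": [0, 0, 0.3], "roll": 0, "grip": 0}
    - {"xyz": [0, 0, 0.3], "roll": 0, "grip": 0}
    - {"xyz": [0, 0, 0], "roll": 0, "grip": 0}

```text
time_s: 4.98
position: [0.5369, 0.1251, 0.0819]
tcp_rot: [[0.015, 1.0, -0.0], [1.0, -0.015, 0.0], [0.0, -0.0, -1.0]]
force: [-0.1, -0.2, -0.8]
opening: 0.005
grasp_force: 0.0
```

Call:
move_arm:
  increments:
    - {"xyz": [0, 0, 0.3], "roll": 0, "grip": 0}
    - {"xyz": [0, 0, 0.3], "roll": 0, "grip": 0}
    - {"xyz": [0, 0, 0], "roll": 0, "grip": 0}

```text
time_s: 5.23
position: [0.5369, 0.125, 0.0813]
tcp_rot: [[0.015, 1.0, -0.0], [1.0, -0.015, 0.0], [-0.0, -0.0, -1.0]]
force: [0.9, 0.9, 0.0]
opening: 0.006
grasp_force: 0.0
```

```bash
python3 - <<'E'
from h import *
for c in("side","scene"):
    im,d=bot.capture(c);P=cloud(c,d)
    m=(im.max(-1)<45)&(d>0)&(abs(P[...,0]-.537)<.03)&(abs(P[...,1]-.125)<.03)&(P[...,2]>.06)&(P[...,2]<.13)
    q=P[m];print(c,len(q)); 
    for a in np.arange(.07,.13,.005):
        s=q[(q[:,2]>=a)&(q[:,2]<a+.005)]
        if len(s):print(round(a,3),len(s),np.round(np.percentile(s,[5,95],0)[:,:2],3).tolist())
s=bot.read_state();print(s["position"],s["force"],s["time_s"])
E
```

```text
side 135
0.07 18 [[0.516, 0.097], [0.518, 0.153]]
0.075 11 [[0.516, 0.111], [0.518, 0.15]]
0.08 2 [[0.517, 0.138], [0.518, 0.152]]
0.105 16 [[0.527, 0.115], [0.54, 0.129]]
0.11 16 [[0.527, 0.113], [0.541, 0.131]]
0.115 18 [[0.527, 0.113], [0.544, 0.133]]
0.12 17 [[0.527, 0.112], [0.541, 0.129]]
0.125 16 [[0.526, 0.113], [0.542, 0.13]]
scene 86
0.105 13 [[0.532, 0.115], [0.546, 0.135]]
0.11 15 [[0.535, 0.122], [0.546, 0.136]]
0.115 22 [[0.532, 0.117], [0.546, 0.136]]
0.12 18 [[0.531, 0.122], [0.546, 0.136]]
0.125 18 [[0.531, 0.122], [0.546, 0.136]]
[0.5369775  0.12507321 0.0813322 ] [ 0.20167562 -0.25830195 -0.33497847] 5.3333
```

Call:
move_arm:
  increments:
    - {"xyz": [0, 0, 0.3], "roll": 0, "grip": 0}
    - {"xyz": [0, 0, 0.3], "roll": 0, "grip": 0}
    - {"xyz": [0, 0, 0], "roll": 0, "grip": 0}

```text
time_s: 5.58
position: [0.537, 0.125, 0.0807]
tcp_rot: [[0.015, 1.0, -0.0], [1.0, -0.015, -0.0], [-0.0, -0.0, -1.0]]
force: [-0.1, 0.3, -0.6]
opening: 0.006
grasp_force: 0.0
```

```bash
python3 - <<'E'
from h import *
im,d=bot.capture("side");P=cloud("side",d)
for v in range(174,206,2): print(v,[(u,int(im[v,u].max()),*np.round(P[v,u]*1000).astype(int).tolist()) for u in (244,247,250)])
E
```

```text
174 [(244, 22, 510, 90, 197), (247, 16, 518, 89, 193), (250, 17, 524, 87, 192)]
176 [(244, 18, 509, 89, 192), (247, 15, 517, 88, 189), (250, 23, 524, 87, 186)]
178 [(244, 14, 507, 87, 188), (247, 9, 516, 87, 184), (250, 9, 523, 87, 180)]
180 [(244, 21, 507, 86, 183), (247, 13, 515, 87, 179), (250, 9, 542, 116, 147)]
182 [(244, 9, 524, 114, 151), (247, 12, 534, 117, 144), (250, 9, 542, 117, 140)]
184 [(244, 1, 524, 115, 145), (247, 2, 533, 116, 139), (250, 6, 540, 115, 136)]
186 [(244, 5, 524, 116, 138), (247, 10, 534, 118, 131), (250, 13, 542, 117, 127)]
188 [(244, 11, 525, 119, 129), (247, 7, 532, 116, 127), (250, 4, 540, 115, 124)]
190 [(244, 11, 527, 122, 120), (247, 11, 531, 115, 122), (250, 9, 541, 117, 115)]
192 [(244, 2, 527, 122, 113), (247, 7, 530, 114, 116), (250, 11, 540, 117, 109)]
194 [(244, 29, 528, 124, 105), (247, 1, 530, 115, 110), (250, 39, 540, 117, 103)]
196 [(244, 81, 535, 136, 86), (247, 42, 529, 114, 105), (250, 81, 546, 127, 86)]
198 [(244, 88, 532, 132, 84), (247, 81, 537, 127, 84), (250, 75, 542, 121, 86)]
200 [(244, 82, 528, 127, 83), (247, 76, 533, 121, 84), (250, 63, 538, 116, 85)]
202 [(244, 88, 524, 121, 83), (247, 71, 530, 117, 83), (250, 63, 534, 110, 86)]
204 [(244, 91, 518, 112, 86), (247, 95, 524, 108, 86), (250, 62, 530, 105, 85)]
```

Depth puts the shut fingers' visible end at z≈0.103, about 18 mm above the rim. So the tip sits higher than the reported TCP, and I'll keep feeling downward.

Call:
move_arm:
  increments:
    - {"xyz": [0, 0, 1.5], "roll": 0, "grip": 0}
    - {"xyz": [0, 0, 1.5], "roll": 0, "grip": 0}
    - {"xyz": [0, 0, 1.5], "roll": 0, "grip": 0}
    - {"xyz": [0, 0, 1.5], "roll": 0, "grip": 0}
    - {"xyz": [0, 0, 0], "roll": 0, "grip": 0}

```text
time_s: 6.05
position: [0.5367, 0.125, 0.0743]
tcp_rot: [[0.015, 1.0, -0.001], [1.0, -0.015, -0.0], [-0.0, -0.001, -1.0]]
force: [-0.1, -0.1, 0.6]
opening: 0.006
grasp_force: 0.0
```

```bash
cat > tip.py <<'E'
from h import *
im,d=bot.capture("side");P=cloud("side",d);s=bot.read_state();p=np.array(s["position"])
m=(im.max(-1)<50)&(d>0)&(abs(P[...,0]-p[0])<.016)&(abs(P[...,1]-p[1])<.016)&(P[...,2]<p[2]+.08)&(P[...,2]>.087)
print("lowest finger z",np.round(np.sort(P[m][:,2])[:6],4),p,s["force"],s["time_s"])
E
python3 tip.py
```

```text
lowest finger z [0.0875 0.0965 0.0966 0.098  0.098  0.0982] [0.53676639 0.12503135 0.07446704] [-0.13065459  0.07878854 -1.05134236] 6.1
```

Call:
move_arm:
  increments:
    - {"xyz": [0, 0, 1.5], "roll": 0, "grip": 0}
    - {"xyz": [0, 0, 1.5], "roll": 0, "grip": 0}
    - {"xyz": [0, 0, 1], "roll": 0, "grip": 0}
    - {"xyz": [0, 0, 0.5], "roll": 0, "grip": 0}
    - {"xyz": [0, 0, 0], "roll": 0, "grip": 0}

```text
time_s: 6.52
position: [0.5369, 0.125, 0.0701]
tcp_rot: [[0.015, 1.0, -0.0], [1.0, -0.015, -0.0], [-0.0, -0.0, -1.0]]
force: [-0.3, 0.5, 0.0]
opening: 0.004
grasp_force: 0.0
```

```bash
python3 tip.py
```

```text
lowest finger z [0.0921 0.093  0.0935 0.0937 0.0938 0.0947] [0.53692011 0.12502854 0.0701699 ] [0.06175203 0.61702766 0.47137115] 6.5667
```

Call:
move_arm:
  increments:
    - {"xyz": [0, 0, 0.5], "roll": 0, "grip": 0}
    - {"xyz": [0, 0, 0.5], "roll": 0, "grip": 0}
    - {"xyz": [0, 0, 0.5], "roll": 0, "grip": 0}
    - {"xyz": [0, 0, 0], "roll": 0, "grip": 0}

```text
time_s: 6.9
position: [0.5369, 0.125, 0.0687]
tcp_rot: [[0.015, 1.0, -0.0], [1.0, -0.015, -0.0], [-0.0, -0.0, -1.0]]
force: [0.6, 0.9, 1.6]
opening: 0.002
grasp_force: 0.0
```

Call:
move_arm:
  increments:
    - {"xyz": [0, 0, 0.3], "roll": 0, "grip": 0}
    - {"xyz": [0, 0, 0], "roll": 0, "grip": 0}
    - {"xyz": [0, 0, 0], "roll": 0, "grip": 0}

```text
time_s: 7.15
position: [0.5369, 0.1251, 0.0684]
tcp_rot: [[0.015, 1.0, -0.0], [1.0, -0.015, 0.0], [0.0, -0.0, -1.0]]
force: [-0.0, 0.1, -0.4]
opening: 0.006
grasp_force: 0.0
```

Call:
move_arm:
  increments:
    - {"xyz": [0, 0, 0.3], "roll": 0, "grip": 0}
    - {"xyz": [0, 0, 0], "roll": 0, "grip": 0}
    - {"xyz": [0, 0, 0], "roll": 0, "grip": 0}

```text
time_s: 7.4
position: [0.5369, 0.1251, 0.0681]
tcp_rot: [[0.015, 1.0, -0.0], [1.0, -0.015, 0.0], [0.0, -0.0, -1.0]]
force: [-0.1, -0.8, -0.3]
opening: 0.004
grasp_force: 0.0
```

Call:
move_arm:
  increments:
    - {"xyz": [0, 0, 0.3], "roll": 0, "grip": 0}
    - {"xyz": [0, 0, 0], "roll": 0, "grip": 0}
    - {"xyz": [0, 0, 0], "roll": 0, "grip": 0}

```text
time_s: 7.65
position: [0.537, 0.125, 0.0678]
tcp_rot: [[0.015, 1.0, -0.0], [1.0, -0.015, 0.0], [0.0, -0.0, -1.0]]
force: [0.1, -0.4, 0.1]
opening: 0.006
grasp_force: 0.0
```

Call:
move_arm:
  increments:
    - {"xyz": [0, 0, 0.4], "roll": 0, "grip": 0}
    - {"xyz": [0, 0, 0.4], "roll": 0, "grip": 0}
    - {"xyz": [0, 0, 0], "roll": 0, "grip": 0}

```text
time_s: 7.9
position: [0.5369, 0.125, 0.067]
tcp_rot: [[0.015, 1.0, -0.0], [1.0, -0.015, -0.0], [-0.0, -0.0, -1.0]]
force: [-0.5, -0.5, 0.0]
opening: 0.001
grasp_force: 0.0
```

Call:
move_arm:
  increments:
    - {"xyz": [0, 0, 0.4], "roll": 0, "grip": 0}
    - {"xyz": [0, 0, 0.4], "roll": 0, "grip": 0}
    - {"xyz": [0, 0, 0], "roll": 0, "grip": 0}

```text
time_s: 8.15
position: [0.5369, 0.125, 0.0662]
tcp_rot: [[0.015, 1.0, -0.0], [1.0, -0.015, 0.0], [0.0, -0.0, -1.0]]
force: [0.1, 0.0, 1.1]
opening: 0.006
grasp_force: 0.0
```

```bash
python3 tip.py
```

```text
lowest finger z [0.0878 0.0882 0.0896 0.0902 0.0902 0.0903] [0.53692768 0.12504752 0.06618903] [0.58829393 0.52229124 0.73293334] 8.2
```

Call:
move_arm:
  increments:
    - {"xyz": [0, 0, 0.4], "roll": 0, "grip": 0}
    - {"xyz": [0, 0, 0.4], "roll": 0, "grip": 0}
    - {"xyz": [0, 0, 0], "roll": 0, "grip": 0}

```text
time_s: 8.45
position: [0.5369, 0.125, 0.0654]
tcp_rot: [[0.015, 1.0, -0.0], [1.0, -0.015, -0.0], [-0.0, -0.0, -1.0]]
force: [-0.1, -0.3, 0.1]
opening: 0.007
grasp_force: 0.0
```

Call:
move_arm:
  increments:
    - {"xyz": [0, 0, 0.4], "roll": 0, "grip": 0}
    - {"xyz": [0, 0, 0], "roll": 0, "grip": 0}
    - {"xyz": [0, 0, 0], "roll": 0, "grip": 0}

```text
time_s: 8.7
position: [0.537, 0.1251, 0.065]
tcp_rot: [[0.015, 1.0, -0.0], [1.0, -0.015, -0.0], [-0.0, -0.0, -1.0]]
force: [0.8, 0.1, 0.1]
opening: 0.006
grasp_force: 0.0
```

Call:
move_arm:
  increments:
    - {"xyz": [0, 0, 0.4], "roll": 0, "grip": 0}
    - {"xyz": [0, 0, 0], "roll": 0, "grip": 0}
    - {"xyz": [0, 0, 0], "roll": 0, "grip": 0}

```text
time_s: 8.95
position: [0.537, 0.1251, 0.0646]
tcp_rot: [[0.015, 1.0, -0.0], [1.0, -0.015, 0.0], [0.0, -0.0, -1.0]]
force: [-0.5, 0.4, 0.7]
opening: 0.007
grasp_force: 0.0
```

Call:
move_arm:
  increments:
    - {"xyz": [0, 0, 0.4], "roll": 0, "grip": 0}
    - {"xyz": [0, 0, 0.4], "roll": 0, "grip": 0}
    - {"xyz": [0, 0, 0], "roll": 0, "grip": 0}

```text
time_s: 9.2
position: [0.5369, 0.125, 0.0638]
tcp_rot: [[0.015, 1.0, -0.0], [1.0, -0.015, -0.0], [-0.0, -0.0, -1.0]]
force: [-0.3, -1.4, 0.3]
opening: 0.005
grasp_force: 0.0
```

Call:
move_arm:
  increments:
    - {"xyz": [0, 0, 0.4], "roll": 0, "grip": 0}
    - {"xyz": [0, 0, 0.4], "roll": 0, "grip": 0}
    - {"xyz": [0, 0, 0], "roll": 0, "grip": 0}

```text
time_s: 9.45
position: [0.537, 0.125, 0.0637]
tcp_rot: [[0.015, 1.0, 0.0], [1.0, -0.015, -0.0], [-0.0, 0.0, -1.0]]
force: [-1.4, 0.7, 5.3]
opening: 0.005
grasp_force: 2.6
```

```bash
python3 tip.py; python3 - <<'E'
from h import *
im,d=bot.capture("side"); cv2.imwrite("pics/s4.png",cv2.convertScaleAbs(cv2.resize(im[150:250,200:300],None,fx=6,fy=6,interpolation=cv2.INTER_CUBIC)[...,::-1],alpha=2))
E
```

```text
lowest finger z [0.087  0.087  0.0877 0.0878 0.0884 0.0887] [0.53698995 0.12505946 0.06373877] [-1.67209277 -0.06276296  5.56544371] 9.5
```

View pics/s4.png

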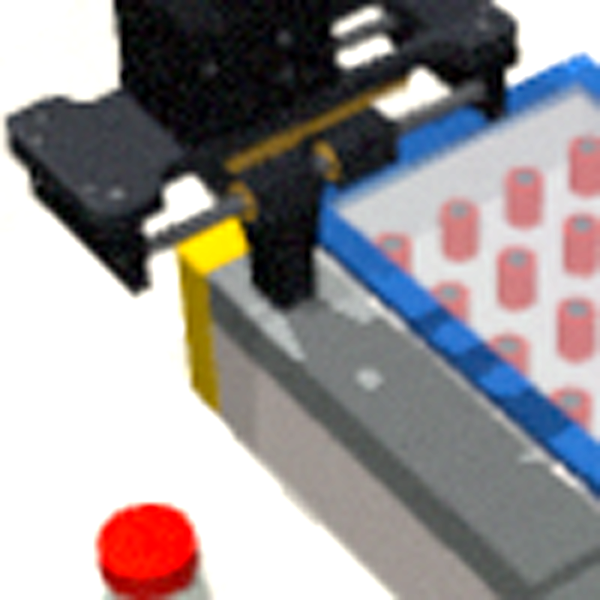

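Contact: the finger stands on the rim by the yellow end at (283,300), with about 5.5 N at TCP z = 0.0637. Now I'll slide toward the blue end.

Call:
move_arm:
  increments:
    - {"xyz": [-3, 0, 0], "roll": 0, "grip": 0}
    - {"xyz": [-6, 0, 0], "roll": 0, "grip": 0}
    - {"xyz": [-7, 0, 0], "roll": 0, "grip": 0}
    - {"xyz": [-7, 0, 0], "roll": 0, "grip": 0}
    - {"xyz": [-7, 0, 0], "roll": 0, "grip": 0}

```text
time_s: 9.97
position: [0.5373, 0.0953, 0.0637]
tcp_rot: [[0.016, 1.0, 0.002], [1.0, -0.016, 0.001], [0.001, 0.002, -1.0]]
force: [0.2, 2.2, 5.1]
opening: 0.008
grasp_force: 2.8
```

Call:
move_arm:
  increments:
    - {"xyz": [-8, 0, 0], "roll": 0, "grip": 0}
    - {"xyz": [-8, 0, 0], "roll": 0, "grip": 0}
    - {"xyz": [-8, 0, 0], "roll": 0, "grip": 0}
    - {"xyz": [-8, 0, 0], "roll": 0, "grip": 0}
    - {"xyz": [-8, 0, 0], "roll": 0, "grip": 0}

```text
time_s: 10.38
position: [0.5366, 0.0551, 0.0637]
tcp_rot: [[0.016, 1.0, 0.002], [1.0, -0.016, 0.001], [0.001, 0.002, -1.0]]
force: [0.8, 4.0, 6.1]
opening: 0.005
grasp_force: 3.1
```

Call:
move_arm:
  increments:
    - {"xyz": [-8, 0, 0], "roll": 0, "grip": 0}
    - {"xyz": [-8, 0, 0], "roll": 0, "grip": 0}
    - {"xyz": [-8, 0, 0], "roll": 0, "grip": 0}
    - {"xyz": [-8, 0, 0], "roll": 0, "grip": 0}
    - {"xyz": [-8, 0, 0], "roll": 0, "grip": 0}

```text
time_s: 10.8
position: [0.5357, 0.0149, 0.0636]
tcp_rot: [[0.016, 1.0, 0.001], [1.0, -0.016, 0.001], [0.001, 0.001, -1.0]]
force: [-0.2, 1.8, 2.8]
opening: 0.004
grasp_force: 1.1
```

Call:
move_arm:
  increments:
    - {"xyz": [-8, 0, 0], "roll": 0, "grip": 0}
    - {"xyz": [-8, 0, 0], "roll": 0, "grip": 0}
    - {"xyz": [-8, 0, 0], "roll": 0, "grip": 0}
    - {"xyz": [-8, 0, 0], "roll": 0, "grip": 0}
    - {"xyz": [-8, 0, 0], "roll": 0, "grip": 0}

```text
time_s: 11.22
position: [0.5348, -0.0251, 0.0634]
tcp_rot: [[0.016, 1.0, 0.0], [1.0, -0.016, 0.001], [0.001, 0.0, -1.0]]
force: [0.1, 4.3, 6.4]
opening: 0.004
grasp_force: 3.0
```

Call:
move_arm:
  increments:
    - {"xyz": [-4, 0, 0], "roll": 0, "grip": 0}
    - {"xyz": [-4, 0, 0], "roll": 0, "grip": 0}
    - {"xyz": [-4, 0, 0], "roll": 0, "grip": 0}
    - {"xyz": [-4, 0, 0], "roll": 0, "grip": 0}

```text
time_s: 11.55
position: [0.5344, -0.0409, 0.0634]
tcp_rot: [[0.016, 1.0, 0.0], [1.0, -0.016, 0.001], [0.001, 0.0, -1.0]]
force: [0.3, 4.7, 7.0]
opening: 0.007
grasp_force: 3.1
```

Still on the rim. I'll use small steps near the groove.

Call:
move_arm:
  increments:
    - {"xyz": [-4, 0, 0], "roll": 0, "grip": 0}
    - {"xyz": [-4, 0, 0], "roll": 0, "grip": 0}
    - {"xyz": [-4, 0, 0], "roll": 0, "grip": 0}

```text
time_s: 11.8
position: [0.5342, -0.0528, 0.0634]
tcp_rot: [[0.016, 1.0, 0.0], [1.0, -0.016, 0.001], [0.001, 0.0, -1.0]]
force: [-0.6, 4.7, 6.2]
opening: 0.003
grasp_force: 3.1
```

Call:
move_arm:
  increments:
    - {"xyz": [-4, 0, 0], "roll": 0, "grip": 0}
    - {"xyz": [-4, 0, 0], "roll": 0, "grip": 0}
    - {"xyz": [-4, 0, 0], "roll": 0, "grip": 0}

```text
time_s: 12.05
position: [0.5339, -0.0648, 0.0633]
tcp_rot: [[0.016, 1.0, -0.0], [1.0, -0.016, 0.001], [0.001, -0.0, -1.0]]
force: [0.3, 3.6, 5.9]
opening: 0.008
grasp_force: 2.7
```

Call:
move_arm:
  increments:
    - {"xyz": [-3, 0, 0], "roll": 0, "grip": 0}
    - {"xyz": [-3, 0, 0], "roll": 0, "grip": 0}

```text
time_s: 12.22
position: [0.5338, -0.0713, 0.0631]
tcp_rot: [[0.015, 1.0, -0.0], [1.0, -0.015, 0.0], [0.0, -0.0, -1.0]]
force: [-0.5, 0.4, 0.5]
opening: 0.0
grasp_force: 0.3
```

Call:
move_arm:
  increments:
    - {"xyz": [-3, 0, 0], "roll": 0, "grip": 0}
    - {"xyz": [-3, 0, 0], "roll": 0, "grip": 0}

```text
time_s: 12.38
position: [0.5336, -0.0777, 0.0626]
tcp_rot: [[0.015, 1.0, -0.001], [1.0, -0.015, -0.0], [-0.0, -0.001, -1.0]]
force: [-0.4, -0.1, 0.6]
opening: 0.009
grasp_force: 0.0
```

The force dropped at y ≈ -0.071, which matches the groove seen by eye (-0.061 to -0.111). I'll centre at y = -0.086 and go down.

Call:
move_arm:
  increments:
    - {"xyz": [-4, 0.5, 0], "roll": 0, "grip": 0}
    - {"xyz": [-4, 1, 0], "roll": 0, "grip": 0}
    - {"xyz": [0, 0, 1], "roll": 0, "grip": 0}
    - {"xyz": [0, 0, 2], "roll": 0, "grip": 0}
    - {"xyz": [0, 0, 2], "roll": 0, "grip": 0}

```text
time_s: 12.8
position: [0.5353, -0.085, 0.0578]
tcp_rot: [[0.015, 1.0, -0.0], [1.0, -0.015, 0.0], [0.0, -0.0, -1.0]]
force: [0.0, -0.1, 0.7]
opening: 0.006
grasp_force: 0.0
```

Call:
move_arm:
  increments:
    - {"xyz": [0, 0, 1], "roll": 0, "grip": 0}
    - {"xyz": [0, 0, 1], "roll": 0, "grip": 0}
    - {"xyz": [0, 0, 1], "roll": 0, "grip": 0}
    - {"xyz": [0, 0, 1], "roll": 0, "grip": 0}
    - {"xyz": [0, 0, 1], "roll": 0, "grip": 0}

```text
time_s: 13.22
position: [0.5353, -0.0848, 0.0532]
tcp_rot: [[0.015, 1.0, -0.0], [1.0, -0.015, 0.0], [0.0, -0.0, -1.0]]
force: [-0.6, 0.6, 4.0]
opening: 0.001
grasp_force: 1.9
```

Touching the catch, about 10 mm below the rim. Now I'll press it down.

Call:
move_arm:
  increments:
    - {"xyz": [0, 0, 1], "roll": 0, "grip": 0}
    - {"xyz": [0, 0, 1], "roll": 0, "grip": 0}
    - {"xyz": [0, 0, 1], "roll": 0, "grip": 0}
    - {"xyz": [0, 0, 1], "roll": 0, "grip": 0}
    - {"xyz": [0, 0, 1], "roll": 0, "grip": 0}

```text
time_s: 13.63
position: [0.5353, -0.0848, 0.0481]
tcp_rot: [[0.015, 1.0, 0.0], [1.0, -0.015, 0.0], [0.0, 0.0, -1.0]]
force: [-0.9, 1.8, 4.0]
opening: 0.002
grasp_force: 2.1
```

Call:
move_arm:
  increments:
    - {"xyz": [0, 0, 1], "roll": 0, "grip": 0}
    - {"xyz": [0, 0, 1], "roll": 0, "grip": 0}
    - {"xyz": [0, 0, 0.5], "roll": 0, "grip": 0}
    - {"xyz": [0, 0, 0.5], "roll": 0, "grip": 0}
    - {"xyz": [0, 0, 0], "roll": 0, "grip": 0}

```text
time_s: 14.05
position: [0.5354, -0.0849, 0.0456]
tcp_rot: [[0.015, 1.0, 0.0], [1.0, -0.015, 0.0], [0.0, 0.0, -1.0]]
force: [-1.7, 1.4, 8.1]
opening: 0.005
grasp_force: 4.4
```

Call:
move_arm:
  increments:
    - {"xyz": [0, 0, 0.5], "roll": 0, "grip": 0}
    - {"xyz": [0, 0, 0.5], "roll": 0, "grip": 0}
    - {"xyz": [0, 0, 0], "roll": 0, "grip": 0}
    - {"xyz": [0, 0, 0], "roll": 0, "grip": 0}

```text
time_s: 14.38
position: [0.5354, -0.0849, 0.0455]
tcp_rot: [[0.015, 1.0, 0.001], [1.0, -0.015, -0.0], [-0.0, 0.001, -1.0]]
force: [-3.5, 1.5, 15.1]
opening: 0.008
grasp_force: 7.5
```

```bash
python3 - <<'E'
from h import *
im,d=bot.capture("side"); cv2.imwrite("pics/s5.png",cv2.convertScaleAbs(cv2.resize(im[130:330,180:420],None,fx=3,fy=3,interpolation=cv2.INTER_CUBIC)[...,::-1],alpha=1.5))
E
```

```text
(no output)
```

View pics/s5.png

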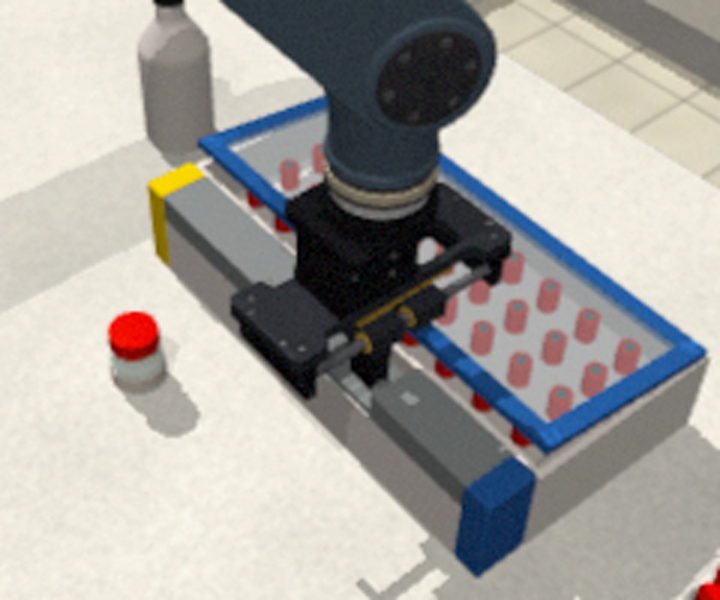

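The finger is in the groove at (375,375), the lid's front has lifted, and the force has risen to 15 N with no further travel, so the catch is on its hard stop. I'll withdraw straight up.

Call:
move_arm:
  increments:
    - {"xyz": [0, 0, -3], "roll": 0, "grip": 0}
    - {"xyz": [0, 0, -8], "roll": 0, "grip": 0}
    - {"xyz": [0, 0, -10], "roll": 0, "grip": 0}
    - {"xyz": [0, 0, -15], "roll": 0, "grip": 0}
    - {"xyz": [0, 0, -20], "roll": 0, "grip": 0}

```text
time_s: 14.85
position: [0.5345, -0.0848, 0.0999]
tcp_rot: [[0.015, 1.0, -0.003], [1.0, -0.015, 0.001], [0.001, -0.003, -1.0]]
force: [0.6, 0.5, 0.6]
opening: 0.008
grasp_force: 0.0
```

Call:
move_arm:
  increments:
    - {"xyz": [0, 0, -25], "roll": 0, "grip": 0}
    - {"xyz": [0, 0, -25], "roll": 0, "grip": 0}
    - {"xyz": [0, 0, -20], "roll": 0, "grip": 0}
    - {"xyz": [0, 0, -10], "roll": 0, "grip": 0}
    - {"xyz": [0, 0, 0], "roll": 0, "grip": 0}

```text
time_s: 15.27
position: [0.5371, -0.0856, 0.1827]
tcp_rot: [[0.015, 1.0, 0.005], [1.0, -0.015, -0.002], [-0.002, 0.006, -1.0]]
force: [-1.1, -0.5, -0.0]
opening: 0.004
grasp_force: 0.0
```

```bash
python3 - <<'E'
from h import *
im,d=bot.capture("side"); cv2.imwrite("pics/s6.png",cv2.convertScaleAbs(cv2.resize(im[130:390,180:480],None,fx=2.3,fy=2.3,interpolation=cv2.INTER_CUBIC)[...,::-1],alpha=1.5))
P=cloud("side",d); q=P[(abs(P[...,0]-.536)<.012)&(abs(P[...,1]+.086)<.015)&(P[...,2]<.1)]
print("catch z",np.round(np.median(q,0),4),len(q))
h=cv2.cvtColor(im,cv2.COLOR_RGB2HSV); b=(h[...,0]>100)&(h[...,0]<130)&(h[...,1]>120)&(abs(P[...,0]-.572)<.006)&(abs(P[...,1]+.03)<.2)
print("lid front z",np.median(P[b][:,2]),b.sum(), bot.read_state()["force"])
E
```

```text
catch z [ 0.5363 -0.0858  0.067 ] 109
lid front z 0.10425546125750546 520 [ 0.56203364 -0.68742703  1.01650068]
```

View pics/s6.png

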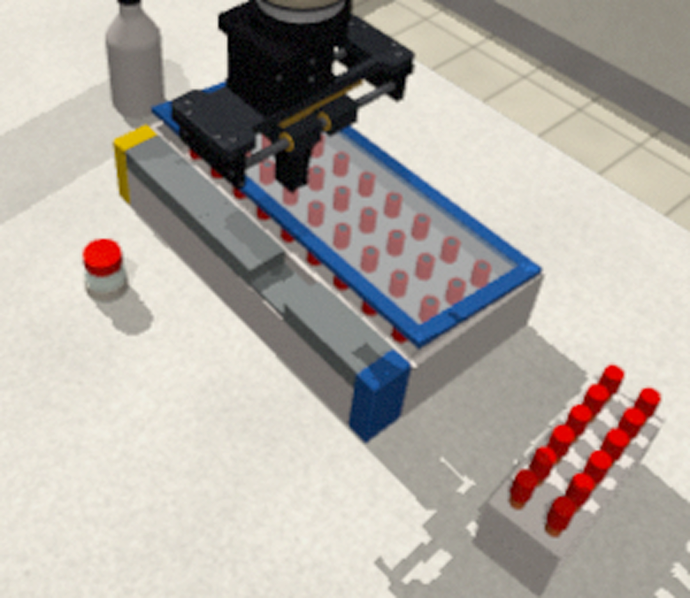

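The catch top is at 0.067 (18 mm below the rim) and the lid's front edge is at 0.104, raised about 20 mm. The hand is clear and nothing else has moved.

```bash
python3 -c "
from rig import bot
print(bot.hand_in())"
```

```text
the job is handed in; nothing more can be done
None
```

The case is unlatched: the fingertip slid along the rim from the yellow end, found the groove and pressed the catch to its hard stop; the lid is about 20 mm ajar, the hand is clear, and the job was handed in after about 15 s.

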